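Refill the counter display and hold the ticket clip open over its header card

TASK

Lift the wooden tray and tip it low over the pink display box so that all four soaps slide into the box, then set the empty tray back down flat on the counter and let go of it. Then squeeze the levers of the brass clip so that it opens, lift it off the rim of the plywood ticket box, and carry it to the display box's tall header card. Finish holding it there, squeezed wide open with its jaws straddling the middle of the card's top edge, square to the card and touching it nowhere, so that I can slip a price ticket in; do not let go, and leave the black spare clip and the other goods where they are.

Things in the scene. Friction and masses are not known exactly. Their poses are not given: they have to be found in the camera images.
- display: Pink card display box, fixed, 120 mm (x) by 160 mm (y), walls 3 mm thick, open on top. Side walls (at +y and -y) 70 mm high, front wall (at +x, facing the customers) 62 mm; the back wall (at -x, nearest the robot) is the header card, 155 mm high, 160 mm wide. Origin: centre of the underside; z up; inner floor 3 mm up.
- header_top (a point): Middle of the header card's top edge, 155 mm above the counter and 58.5 mm from the display's centre towards its -x. Axes as the display's: x across the card's thickness (the faces lie at x = -1.5 and +1.5 mm), y along the edge, z up.
- tray: Loose pale wooden tray, 150 mm (x) by 100 mm (y), about 150 g, the soaps on it. Origin: centre of the underside, z up. Bed 5 mm up, polished: soaps slide at 20 to 27 degrees of tilt. Walls 8 mm thick, 26 mm high on both long sides and at the -x end; the +x end is open, no lip. Mid-way along each long side the wall rises to a hand grip: 64 mm high, 60 mm long (x), 8 mm thick (y).
- tray_lip (a point): Middle of the tray's open edge, 75 mm from its centre along +x, at bed height.
- tray_grip_left (a point): Centre of the hand grip on the tray's +y side, 50 mm above the tray's underside (14 mm below the top of the grip); to be pinched across y.
- tray_grip_right (a point): The same on the tray's -y side.
- soap1: Loose cream round soap, 36 mm across and 20 mm thick with chamfered edges, 20 g. Starts lying flat in the tray. Origin: its middle.
- soap2: Loose sage green round soap, 36 mm across and 20 mm thick with chamfered edges, 20 g. Starts lying flat in the tray. Origin: its middle.
- soap3: Loose lilac round soap, 36 mm across and 20 mm thick with chamfered edges, 20 g. Starts lying flat in the tray. Origin: its middle.
- soap4: Loose tan round soap, 36 mm across and 20 mm thick with chamfered edges, 20 g. Starts lying flat in the tray. Origin: its middle.
- ticket_box: Plywood box of blank price tickets, fixed to the counter: 100 mm (x) by 150 mm (y) by 62 mm high, walls 4 mm thick. The two clips sit side by side, in either order, on the rim of its -x wall, their x axes parallel to the box's. Origin: centre of the underside, z up.
- clip: Brass sprung clip, 30 mm wide (y), 72 mm tall, about 38 g, parked astride the ticket box's rim, levers up, jaws down. Origin on the hinge pin (along y), 74 mm above the counter, 12 mm above the rim; x across the jaws, z up. This body is the -x leaf; the other swings on the pin. Squeezed, each leaf tilts by half the joint value. Jaws reach 32 mm below the pin; an edge may enter to 4 mm from it.
- clip_jaw (a joint): Opening of the brass clip (rad): 0 as parked, jaws 4 mm apart on the rim; -0.12 jaws shut on nothing; 0.6 fully open at its stop, jaw tips 22 mm apart; about 3.2 mm more gap per 0.1 rad. A spring of 0.10 N m at 0, plus 0.20 N m per rad, closes it: 3 N on each lever end start it opening, 6 N hold it fully open.
- clip_tip_a (a point): Lower inner edge of the jaw on the clip's -x side, mid-width.
- clip_tip_b (a point): Lower inner edge of the jaw on the clip's +x side, mid-width.
- clip_lever_a (a point): Centre of the roll (5 mm diameter, 30 mm long) that ends the lever on the clip's -x side, 38 mm above the pin. As parked the two rolls are 40 mm apart over their outsides; squeezed together along x they open the jaws, and fully open they are about 16 mm apart over their outsides and stand 3.5 mm higher above the pin.
- clip_lever_b (a point): The same on the +x side.
- spare: Black spare clip of the same size on the same rim, 64 to 88 mm from the brass one; to be left there. Origin on its hinge pin.
- candle_amber: Bystander: loose amber glass candle with a cork lid, 72 mm across, 95 mm high. Origin: centre of the underside.
- candle_black: Bystander: loose black candle, 76 mm across, 88 mm high. Origin: centre of the underside.
- gift_box: Bystander: loose white gift box with pink bands, a 70 mm cube. Origin: centre of the underside.
- tape: Bystander: loose tan roll of tape, 80 mm across, 24 mm high. Origin: centre of the underside.
- marker: Bystander: loose black marker pen lying on the counter, 126 mm long, 16 mm thick. Origin: its middle, at the counter.
Things that resemble listed ones, but are neither listed nor needed, are in the scene too. What is shaped like the tray but orange or purple is not meant.

How it is judged:
By the outcome, as a careful person would: the job done as asked, in the order asked, and still so for the second after the job is handed in, while the arm keeps its last pose, push and grip.
It also fails if it takes over 67 s, if anything falls off the work surface, if the arm or the gripper's body presses on something with over 40 N, if the wrist force passes 120 N, or if a joint passes its speed limit or range.

ROBOT

A 6-joint arm with a two-finger parallel gripper is mounted at the origin on the work surface. World frame = base frame: x ahead of the robot, y to its left, z up, the work surface at z = 0. Lengths are in m, angles in rad, forces in N, time in s.
With the tool pointing down it reaches from about 0.4 to 0.825 m from the base axis. Payload 7 kg.
Tool frame: the origin (TCP) lies between the finger pads; the fingertips stand 22 mm ahead of it and the grasp point (between the pads) lies 3 mm ahead of it (arm.tip_reach is the distance from the TCP to the fingertips, in m); z points along the fingers, y is the line along which they close (so a half turn about z gives the same grasp; the last joint's range is limited). The gripper opens to 88 mm and grips with 3 to 60 N. Pads are 19 mm wide; open, the fingers measure 130 mm over their backs; the gripper's body (78 mm by 193 mm) begins 47 mm behind the grasp point.
Start: joints at [-0.938, 0.359, 0.012, 0, -1.224, -0.288], TCP at [0.228, -0.635, 0.227] pointing down, gripper open.
Joint ranges: [-3.07, 3.07], [-1.43, 2.12], [-1.02, 1.25], [-3.03, 1.67], [-3.05, -0], [-3.03, 3.03]. Speed limits (rad/s): [2.39, 2.39, 3.01, 3.14, 3.14, 3.14].

INTERFACE

Orientations are given as [roll, pitch, yaw] about the fixed x, y, z axes, in that order (R = Rz(yaw) Ry(pitch) Rx(roll)).
In Python, from station import arm, viewer gives the robot as it stands. The module is installed in compiled form; this text tells all that it offers.
- The arm moves only by the tool apply_moves, never from a script. Its argument "commands" is a list that holds one entry, the list of rows, each a list of 5 numbers: the closure, from -1 (fully open) to 1 (shut), then the shift along the world's x, y, z as a fraction of full scale, then the turn about the world's z as a fraction of full scale. In form: [[[fingers, tx, ty, tz, yaw], ...]]. A call has 1 to 12 rows; each row shifts and turns the commanded pose from where the row before left it; what a row does not reach is not made up. Full scale, the value 1, is 20 cm for a shift and pi rad for a turn. A row lasts 1/10 s, in which the tool goes at most 50 mm and 8.59 degrees, less where a joint would pass 70% of its speed; a pose out of reach is approached as far as the arm can. A call with a number of a shift or a turn outside -1 to 1 is refused whole. A call with a gripper value outside its range is refused whole. The fingers move at their own pace and stop on an object; "force" is the grip in N (left out, the last holds). Time passes only in rows, so rows that do not move let the fingers close. It gives the time, the measured TCP pose, the force, the opening and the grip force at its end, in the units of the state.
- arm.get_state(): the state, without advancing time (a new reading comes with each control period).
- viewer.grab_frame(name): name is "scene" or "top"; returns a dict with "image" (480x640x3 uint8, blue, green, red), "mtx" (3x3 intrinsics, pixels), "rvec" (rotation vector, rad) and "tvec" (3), from world to camera coordinates, as OpenCV has them. Camera axes: x right, y down, z forward; pixel columns grow to the right and rows downward; lengths in m; the calibration is good to about 2 mm. A picture is of the moment at which its call begins. There is no depth.
- arm.job_done(): hands the job in; it is judged then, once.
The state is a dict: "t": time; "q": joint angles; "qd": joint speeds; "joint_efforts": joint torques, N m; "eef_pos": TCP position; "ee_rot": TCP orientation; "force": force on the tool from outside, world axes, zero at the start; "moment": the same for the moment, N m; "width": finger opening in m; "gripper_force": force on a finger pad.
Only numpy, scipy, OpenCV 4.12 (cv2) and the standard library are available. Lean on these libraries where they do the work, as an engineer would, in place of code of your own. Each camera call takes 0.05 s, during which the arm holds its last target. There are 200 camera calls.

## Working session

There is one attempt and no reset: what is moved stays moved. The work goes in short steps, Python scripts to look and compute and a tool call to move; the robot and the scene stay as the last step left them, time stands still between calls to the robot, and variables do not carry over. Pictures are saved under pics/ and viewed, at most 10 in all, crops included, and the job is handed in when it is done.

Besides the shell and the picture viewer there is one more tool, called after "Emit:" by a JSON object that holds its "method" and its "body". apply_moves: Moves the arm, as the interface text tells. Shift numbers are shares of 20 cm and turn numbers shares of pi rad, none past 1 either way. Its arguments: {"type":"object","properties":{"commands":{"type":"array","items":{"type":"array","items":{"type":"array","items":{"type":"number"}}}},"force":{"type":"number"}},"required":["commands"]}

```bash
mkdir -p pics; cat > h.py <<'E'
import numpy as np, cv2
from station import arm, viewer
def grab(n):
    f=viewer.grab_frame(n); R,_=cv2.Rodrigues(np.array(f["rvec"],float)); return f["image"],np.array(f["mtx"]),R,np.array(f["tvec"],float).ravel()
def ray(cam,uv,z):
    _,K,R,t=cam; c=-R.T@t; d=R.T@np.linalg.solve(K,np.array([uv[0],uv[1],1.])); return c+d*(z-c[2])/d[2]
def proj(cam,P):
    _,K,R,t=cam; p=K@(R@np.array(P,float)+t); return p[:2]/p[2]
def two(c1,u1,c2,u2):
    A=[];b=[]
    for (_,K,R,t),u in((c1,u1),(c2,u2)):
        P=K@np.c_[R,t]
        for i in(0,1):
            r=u[i]*P[2]-P[i];A.append(r[:3]);b.append(-r[3])
    return np.linalg.lstsq(np.array(A),np.array(b),rcond=None)[0]
E
python3 - <<'E'
from h import *
for n in("scene","top"):
    c=grab(n); cv2.imwrite(f"pics/{n}0.png",c[0]); np.set_printoptions(precision=3,suppress=True); print(n,c[1].tolist(),-c[2].T@c[3],c[2].tolist())
print(arm.get_state())
E
```

```text
scene [[447.48563605553505, 0.0, 316.48203963949794], [0.0, 447.48563605553505, 241.0540201718213], [0.0, 0.0, 1.0]] [1.29  0.282 0.836] [[-0.19572765188434416, 0.9805586894046752, -0.013976513185591899], [0.67373427709207, 0.12409949048385238, -0.7284788537307546], [-0.7125817919081759, -0.15199991149548175, -0.6849257016248542]]
top [[460.9057893137303, 0.0, 318.77287306890884], [0.0, 460.9057893137303, 234.89482826155984], [0.0, 0.0, 1.0]] [0.289 0.133 1.159] [[-0.032917237323418336, -0.9994454469140407, 0.005025348722998063], [-0.9746764027143145, 0.03098791238141929, -0.22146254599395707], [0.22118400818973732, -0.0121880240004483, -0.9751559293733935]]
{'t': 0.1, 'q': array([-0.938,  0.359,  0.011, -0.   , -1.224, -0.288]), 'qd': array([-0.002, -0.   ,  0.003,  0.001,  0.001, -0.   ]), 'joint_efforts': array([ -0.001, -58.416,  29.375,   7.015,   0.01 ,  -0.   ]), 'eef_pos': array([ 0.228, -0.635,  0.226]), 'ee_rot': array([ 3.14 , -0.   , -2.797]), 'force': array([-0.584,  0.683, -0.437]), 'moment': array([-0.041, -0.02 ,  0.055]), 'gripper_force': 0.0, 'width': 0.08743392774066026}
```

View pics/scene0.png

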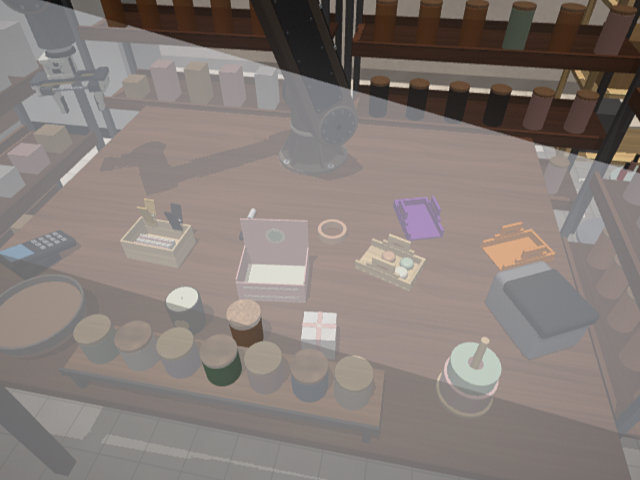

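View pics/top0.png

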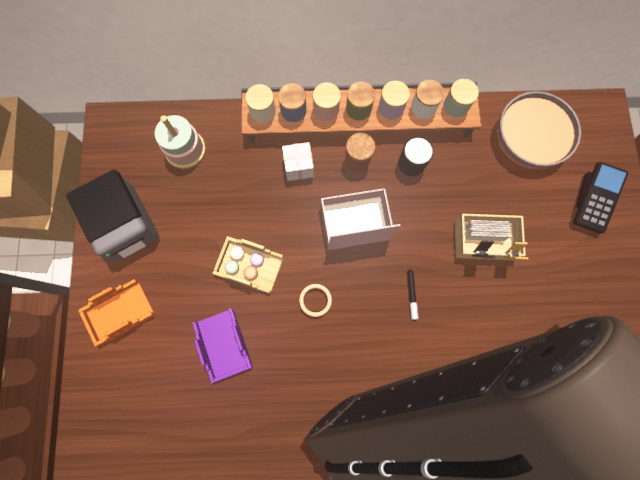

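```bash
python3 - <<'E'
import cv2,numpy as np
t=cv2.imread("pics/top0.png"); s=cv2.imread("pics/scene0.png")
a=cv2.resize(t[225:305,200:300],(400,320),interpolation=cv2.INTER_CUBIC)
b=cv2.resize(s[220:300,345:445],(400,320),interpolation=cv2.INTER_CUBIC); 
b=cv2.convertScaleAbs(b,alpha=1.6,beta=-90)
c=cv2.resize(t[195:275,445:545],(400,280)) 
c=cv2.resize(t[200:270,445:545],(400,280),interpolation=cv2.INTER_CUBIC)
d=cv2.convertScaleAbs(cv2.resize(s[195:265,110:210],(400,280),interpolation=cv2.INTER_CUBIC),alpha=1.6,beta=-90)
cv2.imwrite("pics/c1.png",np.vstack([np.hstack([a,b]),np.hstack([c,d])]))
e=cv2.resize(t[180:260,310:410],(400,320),interpolation=cv2.INTER_CUBIC)
f=cv2.convertScaleAbs(cv2.resize(s[205:305,225:325],(400,400),interpolation=cv2.INTER_CUBIC),alpha=1.6,beta=-90)
e=cv2.copyMakeBorder(e,0,80,0,0,cv2.BORDER_CONSTANT)
cv2.imwrite("pics/c2.png",np.hstack([e,f]))
E
```

```text
(no output)
```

View pics/c1.png

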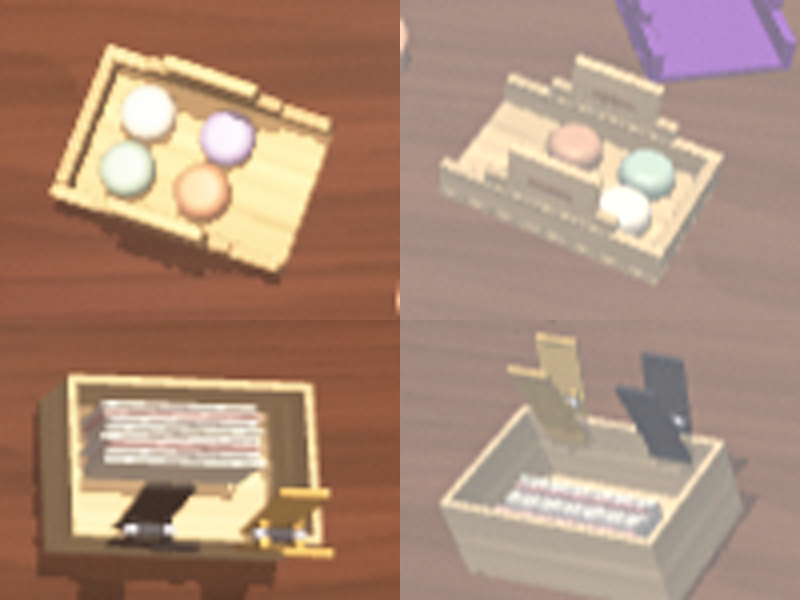

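View pics/c2.png

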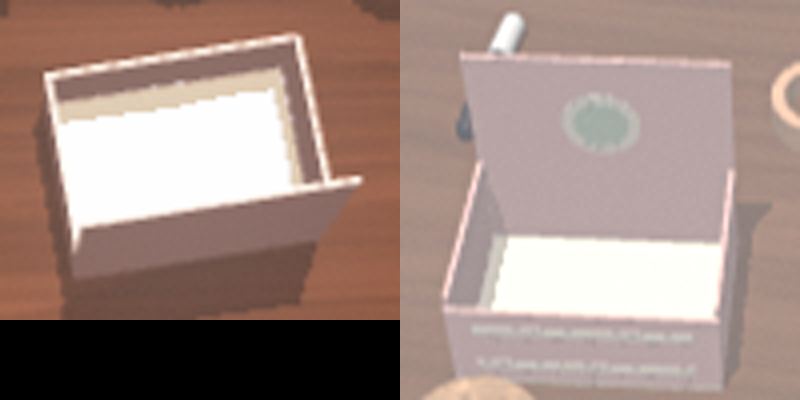

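```bash
cat > m.py <<'E'
from h import *
np.set_printoptions(precision=4,suppress=True)
T=grab("top");S=grab("scene")
o=lambda x,y,ox,oy:(x/4+ox-.4,y/4+oy-.4)
print("display")
FL=ray(T,o(48,73,310,180),.066);FR=ray(T,o(299,37,310,180),.066);HR=ray(T,o(360,180,310,180),.155);HL=ray(T,o(78,228,310,180),.155)
for p in(FL,FR,HR,HL):print(p)
print("lens",np.linalg.norm(FL-FR),np.linalg.norm(HR-HL),"ang",[np.degrees(np.arctan2(*(a-b)[:2][::-1])) for a,b in((FL,FR),(HL,HR))])
s=lambda x,y:o(x,y,225,205)
print("scene hdr",ray(S,s(-400+860,55),.155),ray(S,s(730-400+400-400,65),.155))
print("hdr L/R scene",ray(S,s(460-400,55),.155),ray(S,s(730-400,65),.155))
print("front rim scene",ray(S,s(443-400,308),.062),ray(S,s(722-400,317),.062))
print("tray")
q=[ray(T,o(x,y,200,225),.026) for x,y in((110,47),(330,120),(55,192))]+[ray(T,o(280,272,200,225),.005)]
for p in q:print(p)
print("soaps",[ray(T,o(x,y,200,225),.022)[:2] for x,y in((148,110),(127,167),(228,137),(202,190))])
print("grips scene z.064", [ray(S,o(x,y,345,220),.064) for x,y in((178,55),(262,95),(112,150),(202,185))])
print("clip")
ra=o(295,232,445,200);rb=o(305,172,445,200);sa=o(155,17,110,195);sb=o(130,50,110,195)
print(ray(T,ra,.112),ray(T,rb,.112),ray(S,sa,.112),ray(S,sb,.112))
print("box rim corners",[ray(T,o(x,y,445,200),.062) for x,y in((68,57),(313,63),(325,232))],
 [ray(S,o(x,y,110,195),.062) for x,y in((130,85),(43,180),(255,225),(325,120))])
print("spare",[ray(S,o(x,y,110,195),.112) for x,y in((265,37),(240,72))])
E
python3 m.py
```

```text
display
[0.6311 0.1089 0.066 ]
[ 0.6496 -0.0481  0.066 ]
[ 0.535  -0.0622  0.155 ]
[0.5125 0.0972 0.155 ]
lens 0.15804119394602503 0.16096922402213296 ang [np.float64(96.72000428731117), np.float64(98.05927365956411)]
scene hdr [0.4952 0.1689 0.155 ] [0.5177 0.0957 0.155 ]
hdr L/R scene [ 0.5375 -0.0628  0.155 ] [0.5177 0.0957 0.155 ]
front rim scene [ 0.6527 -0.0475  0.062 ] [0.6298 0.1125 0.062 ]
tray
[0.5499 0.3491 0.026 ]
[0.4989 0.2116 0.026 ]
[0.4591 0.382  0.026 ]
[0.4075 0.2457 0.005 ]
soaps [array([0.5096, 0.3257]), array([0.4739, 0.3385]), array([0.4909, 0.2757]), array([0.458 , 0.2919])]
grips scene z.064 [array([0.4248, 0.2876, 0.064 ]), array([0.4525, 0.3419, 0.064 ]), array([0.5176, 0.2553, 0.064 ]), array([0.537 , 0.3107, 0.064 ])]
clip
[ 0.4585 -0.3391  0.112 ] [ 0.4935 -0.3495  0.112 ] [ 0.4572 -0.3487  0.112 ] [ 0.4925 -0.3485  0.112 ]
box rim corners [array([ 0.5802, -0.2354,  0.062 ]), array([ 0.5716, -0.3865,  0.062 ]), array([ 0.466 , -0.3798,  0.062 ])] [array([ 0.4724, -0.3741,  0.062 ]), array([ 0.5701, -0.3842,  0.062 ]), array([ 0.5838, -0.2326,  0.062 ]), array([ 0.4824, -0.229 ,  0.062 ])]
spare [array([ 0.4641, -0.2675,  0.112 ]), array([ 0.5005, -0.2682,  0.112 ])]
```

Emit:
{"method": "apply_moves", "body": {"commands": [[[-1,0.15,0.15,0,0.04],[-1,0.15,0.15,0,0.04],[-1,0.15,0.15,0,0.04],[-1,0.15,0.15,0,0.04],[-1,0.15,0.15,0,0.04],[-1,0.15,0.15,0,0.04],[-1,0.02,0.22,0,0.0066],[-1,0.02,0.22,0,0.0066],[-1,0.02,0.22,0,0.0066],[-1,0.02,0.22,0,0.0066],[-1,0.02,0.22,0,0.0066],[-1,0.02,0.22,0,0.0066]]], "force": 30}}

```text
t: 1.4
eef_pos: [0.4319, -0.1896, 0.2274]
ee_rot: [-3.141, 0.0, -1.918]
force: [1.0, -0.6, 1.8]
width: 0.0875
gripper_force: 0.0
```

Emit:
{"method": "apply_moves", "body": {"commands": [[[-1,0.037,0.191,0,0],[-1,0.037,0.191,0,0],[-1,0.037,0.191,0,0],[-1,0.037,0.191,0,0],[-1,0.037,0.191,0,0],[-1,0.037,0.191,0,0],[-1,0.037,0.191,0,0],[-1,0.037,0.191,0,0],[-1,0.037,0.191,0,0],[-1,0.037,0.191,-0.11,0],[-1,0.037,0.191,-0.11,0],[-1,0.037,0.191,-0.11,0]]]}}

```text
t: 2.6
eef_pos: [0.521, 0.2688, 0.1607]
ee_rot: [-3.141, 0.001, -1.918]
force: [0.1, 0.4, 0.4]
width: 0.0873
gripper_force: 0.0
```

```bash
python3 - <<'E'
from h import *
t=grab("top")[0]; s=grab("scene")[0]
a=cv2.resize(t[215:305,200:300],(400,360),interpolation=cv2.INTER_CUBIC)
b=cv2.convertScaleAbs(cv2.resize(s[190:280,345:445],(400,360),interpolation=cv2.INTER_CUBIC),alpha=1.6,beta=-90)
cv2.imwrite("pics/g1.png",np.hstack([a,b]))
E
```

```text
(no output)
```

View pics/g1.png

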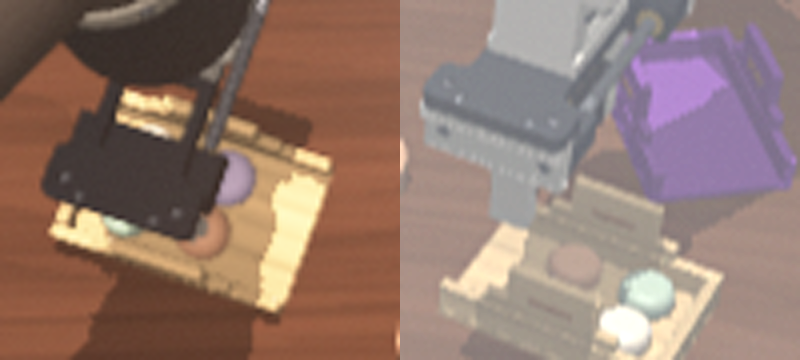

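Emit:
{"method": "apply_moves", "body": {"commands": [[[-1,0,0,-0.18,0],[-1,0,0,-0.18,0],[-1,0,0,-0.18,0],[-1,0,0,0,0]]]}}

```text
t: 3.1
eef_pos: [0.5182, 0.2646, 0.0489]
ee_rot: [3.137, -0.007, -1.919]
force: [0.2, -1.1, -0.4]
width: 0.088
gripper_force: 0.0
```

```bash
python3 - <<'E'
from h import *
S=grab("scene");s=S[0]
b=cv2.convertScaleAbs(cv2.resize(s[190:280,345:445],(600,540),interpolation=cv2.INTER_CUBIC),alpha=1.6,beta=-90)
p=np.array([.521,.2688,.05])
for d in(-.048,-.004,0.004,.048):
  u=proj(S,p+np.array([.94,-.342,0])*d+[0,0,-.02]); print(d,u); cv2.circle(b,tuple(int(x) for x in ((u-[345,190])*6+3)),4,(0,0,255),-1)
cv2.imwrite("pics/g2.png",b)
E
```

```text
-0.048 [385.23046932 256.55953402]
-0.004 [377.66327058 267.47627336]
0.004 [376.24720797 269.51914111]
0.048 [368.22548421 281.09159616]
```

View pics/g2.png

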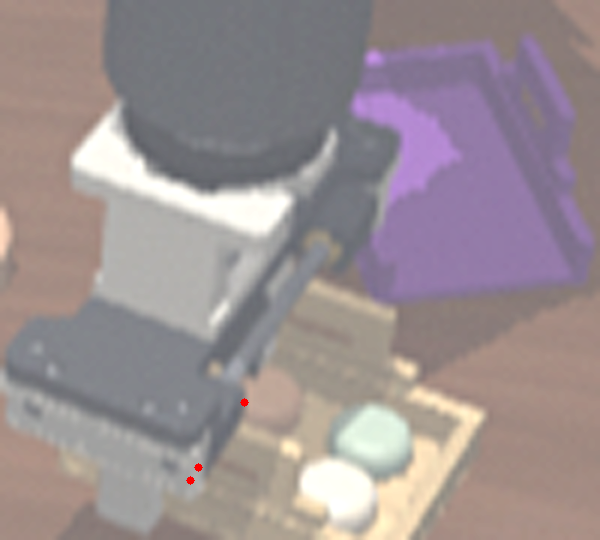

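Emit:
{"method": "apply_moves", "body": {"commands": [[[-1,0.015,0.035,0.01,0],[-1,0,0,0,0],[0,0,0,0,0],[1,0,0,0,0],[1,0,0,0,0],[1,0,0,0,0],[1,0,0,0,0],[1,0,0,0,0]]]}}

```text
t: 3.95
eef_pos: [0.5239, 0.2741, 0.0552]
ee_rot: [3.142, -0.0, -1.918]
force: [0.3, -0.5, -0.6]
width: 0.045
gripper_force: 0.0
```

Emit:
{"method": "apply_moves", "body": {"commands": [[[1,0,0,0,0],[1,0,0,0,0],[1,0,0,0,0],[1,0,0,0,0],[1,0,0,0,0],[1,0,0,0,0]]]}}

```text
t: 4.55
eef_pos: [0.5238, 0.2741, 0.0552]
ee_rot: [3.141, -0.0, -1.918]
force: [-1.7, -0.9, -0.0]
width: 0.0076
gripper_force: 30.0
```

Emit:
{"method": "apply_moves", "body": {"commands": [[[1,0,0,0.02,0],[1,0,0,0.05,0],[1,0,0,0.1,0],[1,0,0,0.1,0],[1,0,0,0.1,0],[1,0,0,0.1,0],[1,0,0,0.08,0],[1,0,0,0.05,0],[1,0,0,0,0]]]}}

```text
t: 5.45
eef_pos: [0.5246, 0.2746, 0.1771]
ee_rot: [-3.14, 0.003, -1.918]
force: [-0.2, -0.5, -2.7]
width: 0.0074
gripper_force: 30.0
```

```bash
python3 - <<'E'
from h import *
S=grab("scene");s=S[0];t=grab("top")[0]
b=cv2.convertScaleAbs(cv2.resize(s[130:280,305:455],(400,400),interpolation=cv2.INTER_CUBIC),alpha=1.6,beta=-90)
a=cv2.resize(t[190:310,180:300],(400,400),interpolation=cv2.INTER_CUBIC)
cv2.imwrite("pics/g3.png",np.hstack([a,b])); print(arm.get_state()["force"],arm.get_state()["moment"])
E
```

```text
[ 0.49410661 -0.11024146 -2.50281708] [-0.04936382  0.0443393   0.06506319]
```

View pics/g3.png

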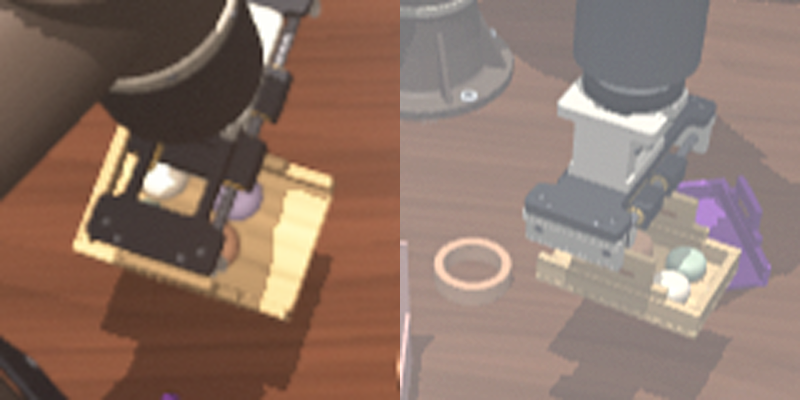

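Emit:
{"method": "apply_moves", "body": {"commands": [[[1,0.04,0.005,0,0.02],[1,0.07,0.009,0,0.028],[1,0.07,0.009,0,0.028],[1,0.07,0.009,0,0.028],[1,0.07,0.009,0,0.028],[1,0.042,0.007,0,0.021],[1,0.007,-0.055,0,0],[1,0.015,-0.11,0,0],[1,0.015,-0.11,0,0],[1,0.015,-0.11,0,0],[1,0.007,-0.055,0,0],[1,0,0,0,0]]]}}

```text
t: 6.75
eef_pos: [0.6078, 0.1935, 0.1751]
ee_rot: [3.141, -0.0, -1.44]
force: [0.2, -0.2, -2.0]
width: 0.0076
gripper_force: 30.1
```

```bash
cat > v.py <<'E'
from h import *
import sys
np.set_printoptions(precision=4,suppress=True)
S=grab("scene");s=S[0];T=grab("top");t=T[0]
b=cv2.convertScaleAbs(cv2.resize(s[150:310,225:425],(400,320),interpolation=cv2.INTER_CUBIC),alpha=1.6,beta=-90)
a=cv2.resize(t[130:290,230:430],(400,320),interpolation=cv2.INTER_CUBIC)
cv2.imwrite(f"pics/{sys.argv[1]}.png",np.hstack([a,b]))
st=arm.get_state();p=np.array(st["eef_pos"]);y=st["ee_rot"][2]
ex=-np.array([np.sin(y),-np.cos(y),0]); tx=np.array([np.cos(y),np.sin(y),0])
print("tray x dir",tx,"y dir",ex,p,st["force"],st["moment"])
for sp in(10,20):
  lip=p+tx*(.075-sp/1000); print(sp,"lip front bottom corner px scene",proj(S,lip+ex*.004-[0,0,.055]),"rear",proj(S,lip+ex*.004-tx*.15-[0,0,.055]))
E
python3 v.py g4
```

```text
tray x dir [ 0.1314 -0.9913  0.    ] y dir [ 0.9913  0.1314 -0.    ] [0.608  0.1952 0.1752] [ 0.0564  0.5397 -2.3612] [ 0.0566 -0.0389 -0.0164]
10 lip front bottom corner px scene [313.4894 264.4822] rear [381.7011 267.0473]
20 lip front bottom corner px scene [318.0001 264.6518] rear [386.2909 267.2199]
```

View pics/g4.png

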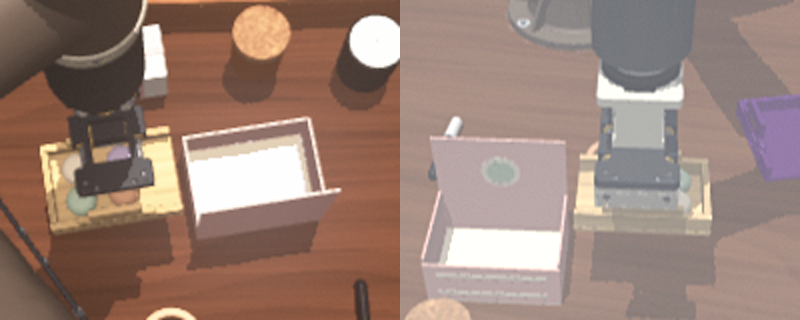

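Emit:
{"method": "apply_moves", "body": {"commands": [[[1,0.008,-0.06,0,0],[1,0.0155,-0.115,0,0],[1,0.0155,-0.115,0,0],[1,0.0155,-0.115,0,0],[1,0.0155,-0.115,0,0],[1,0.0155,-0.115,0,0],[1,0.0075,-0.055,0,0],[1,0,0,-0.06,0],[1,0,0,-0.08,0],[1,0,0,-0.06,0],[1,0,0,0,0],[1,0,0,0,0]]]}}

```text
t: 8.05
eef_pos: [0.6267, 0.0582, 0.135]
ee_rot: [3.141, -0.0, -1.437]
force: [0.4, 0.3, -2.5]
width: 0.0075
gripper_force: 30.1
```

Emit:
{"method": "apply_moves", "body": {"commands": [[[1,0,0,-0.03,0],[1,0,0,-0.03,0],[1,0,0,-0.02,0],[1,0,0,-0.01,0],[1,0,0,0,0]]]}}

```text
t: 8.55
eef_pos: [0.6282, 0.0564, 0.1193]
ee_rot: [-3.139, -0.002, -1.437]
force: [-0.1, -6.0, 8.6]
width: 0.0076
gripper_force: 30.0
```

Emit:
{"method": "apply_moves", "body": {"commands": [[[1,0,0,-0.02,0],[1,0,0,-0.02,0],[1,0,0,-0.02,0],[1,0,0,-0.02,0],[1,0,0,0,0]]]}}

```text
t: 9.05
eef_pos: [0.6293, 0.0539, 0.1049]
ee_rot: [-3.137, -0.005, -1.436]
force: [2.1, -17.7, 16.3]
width: 0.0076
gripper_force: 30.1
```

```bash
python3 v.py g5
```

```text
tray x dir [ 0.1338 -0.991   0.    ] y dir [ 0.991   0.1338 -0.    ] [0.6293 0.054  0.105 ] [  2.2175 -18.637   15.0392] [-6.476  -0.7099  0.1483]
10 lip front bottom corner px scene [252.9506 283.8816] rear [317.0974 286.3528]
20 lip front bottom corner px scene [257.1953 284.0452] rear [321.4104 286.519 ]
```

View pics/g5.png

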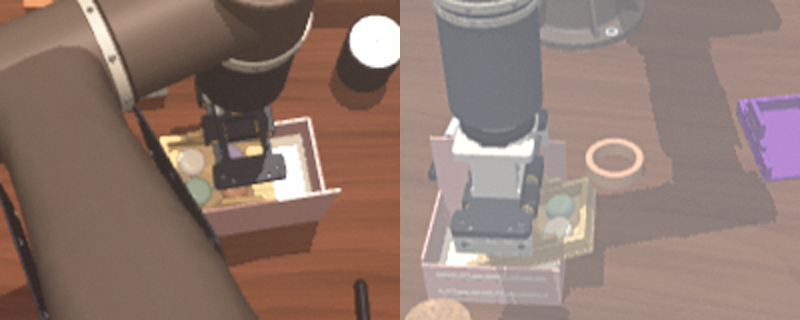

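Emit:
{"method": "apply_moves", "body": {"commands": [[[1,0.001,-0.01,-0.015,0],[1,0.001,-0.01,-0.015,0],[1,0.001,-0.01,-0.015,0],[1,0.001,-0.01,-0.015,0],[1,0,0,0,0]]], "force": 23}}

```text
t: 9.65
eef_pos: [0.6292, 0.0478, 0.0909]
ee_rot: [-3.139, -0.002, -1.437]
force: [2.5, -8.8, 6.4]
width: 0.008
gripper_force: 23.0
```

```bash
cat > sp.py <<'E'
from h import *
np.set_printoptions(precision=3,suppress=True)
# soap pixels by colour inside the region around display/tray (scene + top), hue blobs
for n,(r0,r1,c0,c1) in(("top",(180,270,290,410)),("scene",(220,310,225,345))):
    I=grab(n)[0][r0:r1,c0:c1]; L=cv2.cvtColor(I,cv2.COLOR_BGR2Lab).astype(int)
    a,b=L[...,1]-128,L[...,2]-128
    for nm,m in(("green",a<-5),("lilac",(b<-3)&(a>3))):
        m=cv2.morphologyEx(m.astype(np.uint8),cv2.MORPH_OPEN,np.ones((2,2),np.uint8))
        k,_,st,ct=cv2.connectedComponentsWithStats(m)
        print(n,nm,[(int(st[i,4]),(ct[i]+[c0,r0]).round(0).tolist()) for i in range(1,k) if st[i,4]>12])
E
python3 sp.py
```

```text
top green [(30, [347.0, 228.0])]
top lilac [(37, [359.0, 208.0])]
scene green []
scene lilac []
```

Emit:
{"method": "apply_moves", "body": {"commands": [[[1,0,0,0,0],[1,0,0,0,0],[1,0,0,0.05,0],[1,0,0,0.05,0],[1,0,0,0.05,0],[1,0,0,0.03,0],[1,0,0,0,0],[1,0,0,0,0]]]}}

```text
t: 10.55
eef_pos: [0.6274, 0.0499, 0.1253]
ee_rot: [-3.141, 0.0, -1.438]
force: [0.2, -0.6, -2.5]
width: 0.0078
gripper_force: 23.0
```

```bash
python3 sp.py; python3 - <<'E'
from h import *
S=grab("scene");s=S[0];T=grab("top");t=T[0]
b=cv2.convertScaleAbs(cv2.resize(s[190:310,225:345],(400,400),interpolation=cv2.INTER_CUBIC),alpha=1.6,beta=-90)
a=cv2.resize(t[160:280,290:410],(400,400),interpolation=cv2.INTER_CUBIC)
cv2.imwrite("pics/g6.png",np.hstack([a,b]))
print(arm.get_state()["force"])
E
```

```text
top green []
top lilac [(69, [379.0, 208.0])]
scene green []
scene lilac [(36, [250.0, 281.0])]
[ 0.39468311 -0.09524494 -2.28341658]
```

```bash
python3 - <<'E'
from h import *
S=grab("scene");T=grab("top")
p=two(T,(379,208),S,(250,281));print(p, proj(T,p),proj(S,p))
for i in range(4): grab("top"); print(arm.get_state()["force"])
E
```

```text
[ 0.61185734 -0.03425582  0.02258357] [377.47901428 208.42917958] [248.24703904 280.76632389]
[-0.870676   -0.48707865 -0.39841815]
[ 0.45888654 -0.01108453 -0.99974621]
[ 0.65579954 -0.20570016 -2.52981943]
[ 0.28857853  0.40905642 -2.31840116]
```

View pics/g6.png

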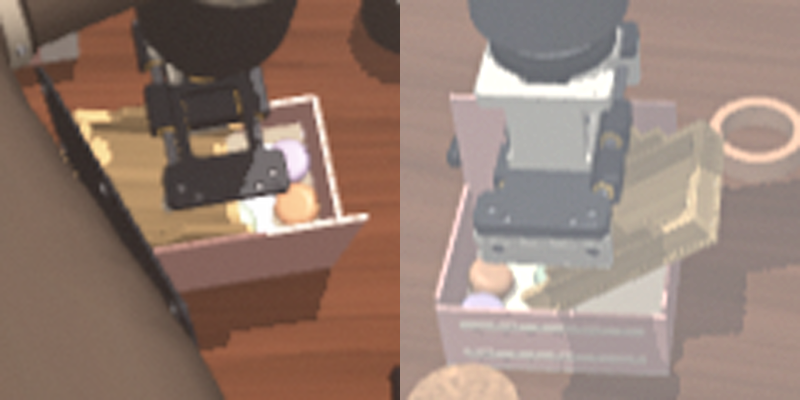

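Emit:
{"method": "apply_moves", "body": {"commands": [[[1,0,0,0.05,0],[1,0,0,0.08,0],[1,0,0,0.1,0],[1,0,0,0.1,0],[1,0,0,0.05,0],[1,0,0,0,0],[1,0,0,0,0]]]}}

```text
t: 11.75
eef_pos: [0.6272, 0.0498, 0.2008]
ee_rot: [3.141, 0.0, -1.438]
force: [1.0, 0.7, -1.5]
width: 0.0078
gripper_force: 23.0
```

```bash
python3 sp.py; python3 -c "
from h import *
f=[]
for i in range(8): grab('top'); f.append(arm.get_state()['force'][2])
print(np.mean(f),np.std(f))"
```

```text
top green []
top lilac [(57, [377.0, 212.0])]
scene green []
scene lilac [(35, [250.0, 281.0])]
-1.7668790081551922 0.26456011109030214
```

Emit:
{"method": "apply_moves", "body": {"commands": [[[1,-0.008,0.06,0,0],[1,-0.0145,0.1115,0,0],[1,-0.0145,0.1115,0,0],[1,-0.0145,0.1115,0,0],[1,-0.007,0.05,0,0],[1,-0.069,0.107,0,0],[1,-0.069,0.107,0,0],[1,-0.069,0.107,0,0],[1,-0.069,0.107,0,0],[1,-0.069,0.107,-0.1,0],[1,0,0,-0.2,0],[1,0,0,0,0]]]}}

```text
t: 13.45
eef_pos: [0.5434, 0.2445, 0.1367]
ee_rot: [3.134, -0.003, -1.437]
force: [-0.4, -1.2, -1.8]
width: 0.0082
gripper_force: 23.0
```

```bash
cat > ch.py <<'E'
from h import *
np.set_printoptions(precision=4,suppress=True)
for n,(r0,r1,c0,c1) in(("top",(185,255,315,410)),("scene",(250,310,232,312))):
    C=grab(n);I=C[0][r0:r1,c0:c1];L=cv2.cvtColor(I,cv2.COLOR_BGR2Lab).astype(int);a,b=L[...,1]-128,L[...,2]-128
    cv2.imwrite(f"pics/ch_{n}.png",I)
    g=3 if n=="top" else 1
    for nm,m in(("green",a<-g),("lilac",(b<-3)&(a>3)),("tan",(a>6)&(b>10)&(L[...,0]>140)),):
        m=cv2.morphologyEx(m.astype(np.uint8),cv2.MORPH_OPEN,np.ones((3,3),np.uint8))
        k,_,st,ct=cv2.connectedComponentsWithStats(m)
        print(n,nm,[(int(st[i,4]),(ct[i]+[c0,r0]).round(0).tolist(),ray(C,ct[i]+[c0,r0],.02)[:2]) for i in range(1,k) if st[i,4]>20])
E
python3 ch.py
```

```text
top green []
top lilac [(101, [375.0, 208.0], array([ 0.6139, -0.0277]))]
top tan [(107, [377.0, 221.0], array([ 0.5781, -0.0312]))]
scene green [(251, [267.0, 272.0], array([0.5715, 0.0026])), (24, [284.0, 267.0], array([0.5496, 0.04  ])), (42, [293.0, 268.0], array([0.5495, 0.0618])), (120, [297.0, 277.0], array([0.5741, 0.0795])), (42, [284.0, 276.0], array([0.5781, 0.0472]))]
scene lilac [(31, [249.0, 280.0], array([ 0.6062, -0.0346]))]
scene tan []
```

Emit:
{"method": "apply_moves", "body": {"commands": [[[1,0,0,-0.1,0],[1,0,0,-0.08,0],[1,0,0,-0.04,0],[1,0,0,-0.02,0],[1,0,0,0,0]]]}}

```text
t: 14.05
eef_pos: [0.5474, 0.2456, 0.094]
ee_rot: [-3.141, 0.0, -1.438]
force: [0.1, -0.4, -1.5]
width: 0.0076
gripper_force: 23.0
```

Emit:
{"method": "apply_moves", "body": {"commands": [[[1,-0.004,0.03,-0.025,0],[1,-0.004,0.03,-0.025,0],[1,-0.0055,0.042,-0.011,0],[1,-0.0055,0.042,-0.011,0],[1,-0.005,0.04,-0.017,0],[1,-0.005,0.04,-0.017,0],[1,0,0,0,0]]]}}

```text
t: 14.75
eef_pos: [0.541, 0.2919, 0.0716]
ee_rot: [-3.141, 0.0, -1.437]
force: [-0.8, 1.0, 0.2]
width: 0.0077
gripper_force: 23.0
```

Emit:
{"method": "apply_moves", "body": {"commands": [[[1,-0.0045,0.035,-0.022,0],[1,-0.0045,0.035,-0.022,0],[1,-0.004,0.03,-0.022,0],[1,-0.004,0.03,-0.016,0],[1,0,0,0,0],[1,0,0,0,0]]]}}

```text
t: 15.35
eef_pos: [0.5374, 0.3167, 0.0553]
ee_rot: [3.141, 0.0, -1.438]
force: [-0.5, -0.4, -2.2]
width: 0.0079
gripper_force: 23.0
```

Emit:
{"method": "apply_moves", "body": {"commands": [[[1,0,0,-0.01,0],[1,0,0,-0.01,0],[1,0,0,0,0],[1,0,0,0,0]]]}}

```text
t: 15.75
eef_pos: [0.538, 0.3167, 0.052]
ee_rot: [-3.141, 0.001, -1.438]
force: [0.7, 2.5, 2.3]
width: 0.0077
gripper_force: 23.0
```

```bash
cat > fl.py <<'E'
from h import *
import sys
np.set_printoptions(precision=4,suppress=True)
f=[]
for i in range(4): S=grab('scene'); f.append(arm.get_state()['force'])
print(np.mean(f,0))
st=arm.get_state();p=np.array(st["eef_pos"]);y=st["ee_rot"][2]
ex=-np.array([np.sin(y),-np.cos(y),0]); tx=np.array([np.cos(y),np.sin(y),0])
for nm,s_,h in(("lip bottom",.066,0),("rear bottom",-.084,0),("rear top",-.084,.026)):
  q=p+tx*s_+ex*.004; q[2]=h; print(nm,proj(S,q))
# tray front face bottom edge profile: boundary bright tray -> dark wood, per column
H=cv2.cvtColor(S[0],cv2.COLOR_BGR2Lab).astype(int)
for c in range(352,424,6):
  col=H[225:310,c]; print(c,[(225+i,int(col[i,0])) for i in range(20,80,4)])
E
python3 fl.py
```

```text
[0.3338 1.7072 2.4581]
lip bottom [367.8609 284.5341]
rear bottom [429.3983 286.9255]
rear top [431.1133 279.8186]
352 [(245, 158), (249, 156), (253, 156), (257, 159), (261, 158), (265, 158), (269, 159), (273, 157), (277, 154), (281, 156), (285, 156), (289, 158), (293, 158), (297, 156), (301, 156)]
358 [(245, 157), (249, 156), (253, 155), (257, 156), (261, 159), (265, 158), (269, 158), (273, 158), (277, 153), (281, 157), (285, 155), (289, 156), (293, 158), (297, 155), (301, 156)]
364 [(245, 156), (249, 156), (253, 155), (257, 157), (261, 158), (265, 159), (269, 159), (273, 158), (277, 151), (281, 154), (285, 155), (289, 156), (293, 159), (297, 157), (301, 157)]
370 [(245, 155), (249, 185), (253, 165), (257, 198), (261, 203), (265, 208), (269, 207), (273, 206), (277, 190), (281, 168), (285, 158), (289, 157), (293, 158), (297, 157), (301, 156)]
376 [(245, 156), (249, 177), (253, 164), (257, 191), (261, 204), (265, 207), (269, 207), (273, 208), (277, 193), (281, 169), (285, 158), (289, 157), (293, 156), (297, 158), (301, 156)]
382 [(245, 157), (249, 167), (253, 167), (257, 194), (261, 2
[... 534 characters left out ...]
, (257, 147), (261, 148), (265, 148), (269, 138), (273, 167), (277, 165), (281, 159), (285, 153), (289, 146), (293, 147), (297, 147), (301, 148)]
406 [(245, 174), (249, 175), (253, 156), (257, 148), (261, 148), (265, 148), (269, 141), (273, 170), (277, 164), (281, 159), (285, 155), (289, 146), (293, 146), (297, 147), (301, 147)]
412 [(245, 175), (249, 174), (253, 159), (257, 148), (261, 147), (265, 147), (269, 144), (273, 175), (277, 165), (281, 159), (285, 156), (289, 145), (293, 146), (297, 146), (301, 146)]
418 [(245, 143), (249, 138), (253, 139), (257, 147), (261, 147), (265, 147), (269, 145), (273, 167), (277, 164), (281, 159), (285, 164), (289, 157), (293, 158), (297, 147), (301, 146)]
```

Emit:
{"method": "apply_moves", "body": {"commands": [[[0.7,0,0,0.005,0],[0,0,0,0,0],[-1,0,0,0,0],[-1,0,0,0,0],[-1,0,0,0,0],[-1,0,0,0.1,0],[-1,0,0,0.2,0],[-1,0,0,0.2,0],[-1,0,0,0.2,0],[-1,0,0,0.1,0]]]}}

```text
t: 16.95
eef_pos: [0.5387, 0.3171, 0.2169]
ee_rot: [-3.137, 0.003, -1.437]
force: [0.5, -0.1, 0.0]
width: 0.0797
gripper_force: 0.0
```

```bash
cat > tr.py <<'E'
from h import *
np.set_printoptions(precision=4,suppress=True)
S=grab("scene");T=grab("top")
# tray: pale wood by Lab b in top view
for n,C,(r0,r1,c0,c1) in(("top",T,(200,310,170,320)),("scene",S,(215,310,345,450))):
    L=cv2.cvtColor(C[0],cv2.COLOR_BGR2Lab).astype(int)[r0:r1,c0:c1]
    m=((L[...,0]>(150 if n=="top" else 175))).astype(np.uint8)
    k,_,st,ct=cv2.connectedComponentsWithStats(m); i=1+st[1:,4].argmax()
    cn=max(cv2.findContours((_==i).astype(np.uint8),0,2)[0],key=cv2.contourArea)
    r=cv2.minAreaRect(cn); B=cv2.boxPoints(r)+[c0,r0]
    print(n,st[i,4],B.round(0).tolist(),[ray(C,b,.026)[:2].round(3).tolist() for b in B])
E
python3 tr.py; python3 ch.py
```

```text
top 1690 [[210.0, 248.0], [271.0, 240.0], [276.0, 274.0], [214.0, 283.0]] [[0.52, 0.393], [0.538, 0.24], [0.449, 0.228], [0.433, 0.379]]
scene 842 [[365.0, 256.0], [422.0, 256.0], [422.0, 278.0], [365.0, 278.0]] [[0.479, 0.235], [0.453, 0.377], [0.529, 0.379], [0.554, 0.243]]
top green []
top lilac [(98, [375.0, 208.0], array([ 0.6137, -0.0278]))]
top tan [(112, [377.0, 222.0], array([ 0.5774, -0.0322]))]
scene green [(595, [282.0, 273.0], array([0.5709, 0.0394]))]
scene lilac [(31, [249.0, 280.0], array([ 0.6062, -0.0346]))]
scene tan []
```

```bash
python3 - <<'E'
from h import *
C=grab("top");I=C[0]
L=cv2.cvtColor(I,cv2.COLOR_BGR2Lab).astype(int)
print("top a*")
for r in range(196,238,2): print(r,' '.join('%3d'%(L[r,c,1]-128) for c in range(322,400,3)))
print("top b*")
for r in range(196,238,2): print(r,' '.join('%3d'%(L[r,c,2]-128) for c in range(322,400,3)))
print("top L")
for r in range(196,238,2): print(r,' '.join('%3d'%(L[r,c,0]) for c in range(322,400,3)))
E
```

```text
top a*
196  17  17  16  12   2   6   4   8  11  12  11  11  12  12  11  11  12  11  12  10  13   2  18  17  17  17
198   3   6   3  10  11  11  12  11  11  11  12  12  12  11  11  10   8   6   5   3  11   9  17  17  17  17
200   4  12  12  12  12  11  11  11  11  12  12   8   6   6   3   2   2   2   2   2  12  11  17  18  18  18
202   1  11  11  11  12  12  12  10   6   5   3   2   2   3   3   3   2   8   9   7  11  12  14  18  18  18
204   3  12  11   9   6   6   2   2   2   2   2   2   2   2   1   1   1   8   7   6  11  12  10  17  18  18
206  10   4   2   2   2   2   2   2   2   2   2   2   1   0   0   0  11   7   7   5  12  12   6  18  18  19
208  10   3   2   2   2   2   2   1   1   0   0   0   0   0   0   0  13   8   7   5  12  12   4  19  18  18
210  11   1   1   1   0   0   0   0   0   0  -1   0   0  -1   0   0  12   8   7   6  11  12   1  17  18  19
212  12   0   0   0   0   0   0   0   0   0  -1   0   0   0   0   0   6  12   9  13   5  12   7  18  19  19
214  12   0   0   0   0   0   0   0   0   0  -1   0   0   0   0   0   2   8  12  13   2  13  10  20  19  18
216  11   0  
[... 5023 characters left out ...]
 254 252 254 254 174 216 220 218 143 127 248 178 209
226 102 140 254 254 254 254 254 254 254 254 254 239 254 254 254 253 254 207 189 201 206 244 246 234 224 168
228 102 125 254 254 254 254 254 254 254 254 254 231 254 254 253 251 254 249 248 238 221 169 126 125 124 124
230  99 122 254 254 254 254 254 254 254 254 254 195 252 253 248 239 224 171 127 124 127 124 126 125 123 128
232 105 113 254 254 254 254 254 254 254 254 251 235 207 153 129 128 127 127 127 127 126 124 124 124 124 120
234 106 104 252 254 254 254 250 235 206 155 130 128 128 128 129 127 127 127 126 125 124 125 124 124 121 121
236 104  97 250 225 180 156 127 129 130 129 127 128 128 128 129 127 128 128 128 126 124 123 124 123 121 119
```

Emit:
{"method": "apply_moves", "body": {"commands": [[[-1,-0.02,-0.2075,0,-0.0041],[-1,-0.02,-0.2075,0,-0.0041],[-1,-0.02,-0.2075,0,-0.0041],[-1,-0.02,-0.2075,0,-0.0041],[-1,-0.02,-0.2075,0,-0.0041],[-1,-0.02,-0.2075,0,-0.0041],[-1,-0.02,-0.2075,0,-0.0041],[-1,-0.02,-0.2075,0,-0.0041],[-1,-0.02,-0.2075,0,-0.0041],[-1,-0.02,-0.2075,0,-0.0041],[-1,0,0,0,0],[-1,0,0,0,0]]]}}

```text
t: 18.4
eef_pos: [0.4968, -0.0995, 0.2114]
ee_rot: [3.139, -0.0, -1.569]
force: [0.3, 0.9, -0.8]
width: 0.0878
gripper_force: 0.0
```

```bash
cat > cl.py <<'E'
from h import *
np.set_printoptions(precision=4,suppress=True)
print(arm.get_state()["eef_pos"],arm.get_state()["ee_rot"])
for n,(r0,r1,c0,c1) in(("top",(225,275,490,540)),("scene",(190,235,130,170))):
    C=grab(n);I=C[0][r0:r1,c0:c1];H=cv2.cvtColor(I,cv2.COLOR_BGR2HSV).astype(int)
    L=cv2.cvtColor(I,cv2.COLOR_BGR2Lab).astype(int);b=L[...,2]-128
    print(n)
    for r in range(0,r1-r0,1 if n=="scene" else 2): print(r+r0,' '.join('%2d'%v for v in b[r,::1 if n=="scene" else 2]))
E
python3 cl.py
```

```text
[ 0.4968 -0.0995  0.2114] [ 3.1393 -0.0001 -1.5691]
top
225  8  8  8  8  9  8  7  8  8  5 22 21 18 20 19 18 29 26 24 25 24 24 25 25 24
227 10 10 10  8  6  8  9  5  6 11 18 21 18 20 19 18 29 25 24 23 24 24 22 22 23
229  9  8  7  7  8  5  8  9  9  9 24 21 19 20 19 18 29 25 22 21 22 21 22 22 22
231 12 12 11 11 12 12 12 11 11 12 22 22 19 20 19 18 30 27 23 22 22 23 22 22 23
233  9  9  8  8  8  9  7  9  9  5 23 23 19 19 19 18 32 28 22 24 23 23 23 23 23
235  9 10  9  8  6  8  9  5  8  9  9 24 19 19 19 18 32 28 22 22 22 22 22 22 22
237 11 11 12 11 12 12 11 11 11 11 23 25 19 19 19 18 30 30 23 23 22 23 23 23 23
239 12 11 12 12 12 11 12 12 20 21 32 25 19 19 19 19 27 31 23 22 23 23 23 23 23
241 10  9 23 24 24 24 30 29 22 23 24 25 20 23 21 18 25 31 23 23 23 24 23 24 25
243  8  9 26 27 27 27 27 28 27 27 27 25 27 48 50 49 50 51 45 26 25 25 25 25 25
245  7 29 26 25 26 29 30 26 27 26 27 27 30 29 30 30 30 30 26 24 25 25 25 25 25
247 31 27 27 27 26 27 27 28 27 27 32 30 30 30 30 30 30 33 24 25 25 25 25 25 24
249 24 24 24 24 24 24 25 25 25 31 33 30 30 30 30 34 22 31 26 26 27 27 27 26 27
251 24 24 24 24 2
[... 5816 characters left out ...]
 4  4  5  5  6  7  6  6  6  6  6  6  6  6  6  6  7  7  7  7  7  6  7  7  7  7  7
230  8  5  4  4  4  4  4  4  4  5  5  5  4  5  4  4  4  6  7  7  7  6  7  7  6  7  6  6  7  6  6  7  6  7  6  7  7  7  7  7
231  5  4  3  4  4  4  4  4  5  5  5  4  4  4  4  5  5  4  6  7  7  7  6  7  7  6  6  6  6  6  6  6  7  6  6  6  6  6  6  7
232  4  4  4  4  4  4  4  4  5  5  4  4  4  5  4  4  5  5  5  6  6  6  7  6  7  7  6  7  7  7  6  6  6  6  6  6  6  6  6  6
233  4  4  4  4  4  4  4  4  4  4  4  5  5  5  5  5  5  6  8  9  8  7  6  6  6  6  6  6  6  7  6  6  6  6  6  6  6  6  6  6
234  4  4  4  4  4  5  5  5  5  5  4  4  4  5  4  5  7  8 12 13 11 11 10  9  9  8  7  7  6  5  6  6  6  6  6  6  7  6  6  6
```

```bash
python3 - <<'E'
from h import *
np.set_printoptions(precision=4,suppress=True)
T=grab("top");S=grab("scene")
for a,b in(((521.5,257.5),(148.7,199.6)),((521,243.3),(141.7,207.5))): print(two(T,a,S,b),ray(T,a,.112),ray(S,b,.112))
for i in range(3): print(ray(S,[(130+44,213),(142,241),(191,253)][i],.06))
E
```

```text
[ 0.4587 -0.3471  0.1108] [ 0.4585 -0.3465  0.112 ] [ 0.4601 -0.3462  0.112 ]
[ 0.4922 -0.3504  0.1102] [ 0.4919 -0.3497  0.112 ] [ 0.4942 -0.3488  0.112 ]
[ 0.4433 -0.2951  0.06  ]
[ 0.563  -0.3284  0.06  ]
[ 0.5811 -0.1874  0.06  ]
```

Emit:
{"method": "apply_moves", "body": {"commands": [[[-1,-0.0175,-0.207,0,-0.004],[-1,-0.0175,-0.207,0,-0.004],[-1,-0.0175,-0.207,0,-0.004],[-1,-0.0175,-0.207,0,-0.004],[-1,-0.0175,-0.207,0,-0.004],[-1,-0.0175,-0.207,0,-0.004],[-1,0,0,0,0],[-1,0,0,0,0]]]}}

```text
t: 19.4
eef_pos: [0.4767, -0.3469, 0.2119]
ee_rot: [3.141, 0.0, -1.643]
force: [0.6, 0.7, 0.0]
width: 0.0878
gripper_force: 0.0
```

Good. Descend 96 mm, with a 1 mm correction.

Emit:
{"method": "apply_moves", "body": {"commands": [[[-1,-0.005,-0.006,-0.16,0],[-1,0,0,-0.16,0],[-1,0,0,-0.12,0],[-1,0,0,-0.04,0],[-1,0,0,0,0],[-1,0,0,0,0]]], "force": 20}}

```text
t: 20.0
eef_pos: [0.4767, -0.3479, 0.118]
ee_rot: [-3.14, -0.001, -1.64]
force: [1.1, 0.2, 1.6]
width: 0.0876
gripper_force: 0.0
```

Emit:
{"method": "apply_moves", "body": {"commands": [[[1,0,0,0,0],[1,0,0,0,0],[1,0,0,0,0],[1,0,0,0,0],[1,0,0,0,0],[1,0,0,0,0],[1,0,0,0,0],[1,0,0,0,0],[1,0,0,0,0],[1,0,0,0,0],[1,0,0,0,0]]]}}

```text
t: 21.1
eef_pos: [0.4756, -0.3482, 0.1167]
ee_rot: [3.142, -0.0, -1.642]
force: [0.1, 0.8, -0.9]
width: 0.0049
gripper_force: 0.0
```

```bash
cat > br.py <<'E'
from h import *
np.set_printoptions(precision=4,suppress=True)
print(arm.get_state()["eef_pos"],arm.get_state()["width"],arm.get_state()["gripper_force"])
for n,th,(r0,r1,c0,c1) in(("top",38,(180,300,440,600)),("scene",10.5,(150,270,70,220))):
    C=grab(n);I=C[0][r0:r1,c0:c1];b=cv2.cvtColor(I,cv2.COLOR_BGR2Lab).astype(int)[...,2]-128
    m=(b>th).astype(np.uint8);k,_,st,ct=cv2.connectedComponentsWithStats(m)
    print(n,[(st[i].tolist()[:2]+np.array([c0,r0]),st[i][2:].tolist()) for i in range(1,k) if st[i,4]>6])
    np.save(f"pics/b_{n}.npy",b)
E
python3 br.py
```

```text
[ 0.4756 -0.3482  0.1167] 0.004895789990015556 0.0
top []
scene [(array([135, 217]), [6, 7, 10]), (array([170, 225]), [20, 26, 54]), (array([121, 229]), [10, 13, 22])]
```

```bash
python3 - <<'E'
from h import *
I=grab("scene")[0];L=cv2.cvtColor(I,cv2.COLOR_BGR2Lab).astype(int)
b=L[...,2]-128
def ch(v,l): return '#' if v>=12 else '+' if v>=9 else ':' if v>=7 else '.' if v>=4 else 'o' if v>=1 else '@'
for r in range(176,262,2): print(r,''.join(ch(b[r,c],L[r,c,0]) for c in range(105,205)))
S0=cv2.imread("pics/scene0.png");b0=cv2.cvtColor(S0,cv2.COLOR_BGR2Lab).astype(int)[...,2]-128
print("before")
for r in range(196,262,2): print(r,''.join(ch(b0[r,c],0) for c in range(105,205)))
E
```

```text
176 .......@@@o@oo@o@ooooooooo@@@@@@@@.:.o@@....@@@@@@@o................................................
178 ......o@@@@@@@@@ooooo@ooo@@@@@@@o..o@@@@@@@o:@@@@@..................................................
180 ....@@@@@@@@@@@@@@@@@@@@@@@@@@o.:o@@@@@@@@@@o@@@....................................................
182 @@@@@@@@@@@@@@@@@@@@@@@@@@@@@..o@@@@@@@@@@@@@.......................................................
184 @@@@@@@@@@@@@@@@@@@@@@@@@@@@@@@@..@@@@@@@@@@o.......................................................
186 @@@@@@@@@@@@@@@@@@@@@@@@@@@@@@@.oo+:@@@@@@@o........................................................
188 @@@@@@@@@@@@@@@@@@@@@@@@@@@@@@@@@@o+o@@@@@@@........................................................
190 @@@@@@@@@@@@@@@@@@@@@@@@@@@@@@@@@@@@@@@@@o@@o.......................................................
192 @@@@@@@@@@@@@@@@@@@@@@@@@o@@@@@@@@@o@@@@@@@@@.......................................................
194 o@o@@@@@@@@@@@@@@@@@@@@@@@@@@@@@@@@@@@@@@@o@@o......................................................
196 @@@o@@@@ooo@oo@@@@@@@@@o@@@o.o@@@@@@@@@@@@@@@@
[... 6186 characters left out ...]
....................::++##+++++::.oo@.#+.................o............
250 .....................::.:::.:..:............................::++##+#:.................o.............
252 .....................:......:.....:.:..:.::.........................................o.o.............
254 .........................:::.:...........::.::::::::::.:...........................o................
256 .......................::...:..::::::.:.........::...:::::::::.::................ooo................
258 .......................................::.:...........:....:::::::::::..........o...................
260 ...................................:..:..:.:...:.::.:...:..:.........:........oo....................
```

```bash
python3 - <<'E'
from h import *
S=grab("scene");st=arm.get_state();p=np.array(st["eef_pos"]);R=cv2.Rodrigues(np.zeros(3))[0]
print(st["ee_rot"],st["q"],st["width"])
for z in(-.022,0,.044,.06,.1): print(z,proj(S,p+[0,0,z]),proj(S,p+[.0125,0,z]),proj(S,p+[.023,0,z]))
L=cv2.cvtColor(S[0],cv2.COLOR_BGR2Lab).astype(int)
for r in range(150,226,2): print(r,' '.join('%3d'%L[r,c,0] for c in range(105,168,2)))
E
```

```text
[-3.14154863e+00  1.33929107e-06 -1.64196821e+00] [-3.00458736e-01  3.13665073e-01 -3.26781599e-01 -1.41045928e-05
 -9.30307092e-01  2.29295281e-01] 0.0006116314828557383
-0.022 [147.07878015 208.28376861] [144.86231843 211.24333849] [142.9743485  213.76428386]
0 [144.77662106 201.72407153] [142.51367634 204.67171279] [140.58576338 207.1829521 ]
0.044 [139.9894732  188.08372841] [137.62840006 191.00244948] [135.61612899 193.48998699]
0.06 [138.18524185 182.9428104 ] [135.78666941 185.84918899] [133.74214855 188.3265591 ]
0.1 [133.51739485 169.64239927] [131.02049499 172.51317902] [128.89137859 174.96110429]
150 196 222 126 130 129 129 128 130 130 129 130 130 129 130 129 129 159 172 163 158 136 139 138 137 138 138 138 140 140 138 138 157
152 220 221 189 125 127 128 130 130 130 129 128 129 128 130 141 156 170 163 156 136 136 138 138 139 138 138 137 138 139 137 132 156
154 218 218 221 185 143 136 131 126 126 129 139 150 169 186 187 163 164 164 141 132 133 132 134 134 137 138 137 137 137 133 152 164
156 219 220 221 220 215 207 199 179 178 216 203 221 221 220 169 162 163 164 160 155 153 1
[... 3830 characters left out ...]
 156 157 167 160 155 155 155 156 133 132
216 156 155 155 153 153 153 154 155 154 154 154 153 154 154 154 153 153 153 186 156 158 155 156 161 165 159 158 158 158 147 142 133
218 154 155 155 156 156 157 155 155 156 154 156 155 155 154 156 155 154 200 174 160 155 155 156 155 161 165 158 157 150 143 145 135
220 152 152 152 153 153 153 153 154 155 155 155 156 156 155 155 154 193 180 158 168 156 155 155 156 156 172 174 173 165 163 158 150
222 153 154 154 155 155 154 154 155 155 155 152 154 155 154 152 180 180 158 160 163 162 156 157 156 156 157 160 162 163 162 179 195
224 154 153 154 154 154 155 153 155 156 155 155 155 156 154 172 185 158 160 161 160 170 158 158 157 156 156 161 161 161 161 164 169
```

```bash
python3 - <<'E'
from h import *
S=grab("scene");st=arm.get_state()
print("tip_reach",arm.tip_reach,st["force"],st["gripper_force"])
for nm,p,y in(("now",np.array(st["eef_pos"]),st["ee_rot"][2]),("g4",np.array([.608,.1952,.1752]),-1.44)):
  ex=-np.array([np.sin(y),-np.cos(y),0]); tx=np.array([np.cos(y),np.sin(y),0])
  for u in(-.039,.039): print(nm,"body front bottom",proj(S,p+ex*.0965+tx*u+[0,0,.044]), "finger tip outer",proj(S,p+ex*.0235+tx*u/4-[0,0,.022]))
E
```

```text
tip_reach 0.022 [ 0.09289203  0.51067609 -0.58905601] 0.0
now body front bottom [132.54443408 214.08969841] finger tip outer [145.63186241 214.39815319]
now body front bottom [104.03966262 208.9291793 ] finger tip outer [139.01242346 213.20671926]
g4 body front bottom [363.69686227 265.62065751] finger tip outer [347.67771073 261.66996252]
g4 body front bottom [322.6508051  264.05292752] finger tip outer [338.47779454 261.32253541]
```

Emit:
{"method": "apply_moves", "body": {"commands": [[[1,0,0,0.1,0],[1,0,0,0.2,0],[1,0,0,0.2,0],[1,0,0,0,0],[1,0,0,0,0]]]}}

```text
t: 21.85
eef_pos: [0.4761, -0.3482, 0.2178]
ee_rot: [-3.139, -0.0, -1.642]
force: [-0.9, -0.7, -0.6]
width: 0.0004
gripper_force: 0.0
```

```bash
python3 - <<'E'
from h import *
S=grab("scene");st=arm.get_state();p=np.array(st["eef_pos"]);print(p,st["width"])
for z in(-.022,0,.044): print(z,proj(S,p+[0,0,z]),proj(S,p+[.0125,0,z]),proj(S,p+[.023,0,z]),proj(S,p+[.0965,0,z]))
L=cv2.cvtColor(S[0],cv2.COLOR_BGR2Lab).astype(int);b=L[...,2]-128
ch=lambda v:'#' if v>=12 else '+' if v>=9 else ':' if v>=7 else '.' if v>=4 else 'o' if v>=1 else '@'
for r in range(150,222,2): print(r,''.join(ch(b[r,c]) for c in range(85,170)))
E
```

```text
[ 0.47542022 -0.34792249  0.21651061] 0.0004017342117230766
-0.022 [136.2611109  177.05548566] [133.82081957 179.94625227] [131.740405   182.41070922] [116.34463068 200.64852765]
0 [133.66797911 169.66115723] [131.17283236 172.53148746] [129.04521754 174.97902171] [113.28770293 193.10591964]
0.044 [128.26264147 154.24780959] [125.65127196 157.07028293] [123.42360528 159.4780348 ] [106.8978568  177.33972937]
150 @@@@@@@@@@@@@@@@@@@@@@@@@@@@@@@@@@@@@@o@@o+.@@@@@@@o.................................
152 @@@@@@@@@@@@@@@@@@@@@@@@@@@@@@@@@@@@@@@@@@.:@@@@@@@@o................................
154 @@@@@@@@@@@@@@@@@@@@@@@@@@@@@@@@@@@@@@@@@@@@@@@@@@@@o................................
156 @@@@@@@@@@@@@@@@@@@@@@@@@@@@@@@o@@@@@@@@@@@@@@@@@@@@@................................
158 o@@@@@oo@o@@oooo@@@o@@@@@@@@@@@@@@@@@@@@@@@@@@o@@@@@@o...............................
160 oo@@@@@@@@@@@@@@o@o@ooooo@o@oo@@@o.o@@@@@@@@@@@@@@@@@@...............................
162 ooo@@@@@@@@@o@@@@@@@@@@o@@@@@o@@@...o@@@@@@@@@@o@@@o@@o..............................
164 o..oo@o@@@o@@@@@@@@@@o@@@@@@@@@@@@....@@@@@@@@@@@@@@@@@
[... 1850 characters left out ...]
.....................................+::.....+:::+:+++:...............
208 ....................................................:::+++++++:::+:++:...............
210 ......................................................:::::.:::::++:++:..............
212 .......................................................::::::::::+++++:........@@@@@@
214 ........................................................:::::::::.oo.:+........o@@@@@
216 .......................................................:+:::::::::+:@@.:........o@@@@
218 .....................................................:#+:.::::::::::::::........oo@@@
220 ...................................................:+#:.o....:::::::::...:.:::....oo@
```

Emit:
{"method": "apply_moves", "body": {"commands": [[[-1,0,0,0,0],[-1,0,0,0,0],[-1,0,0,0,0],[-1,0,0,0,0],[-1,0,0,0,0],[-1,0,0,0,0],[-1,0,0,0,0],[-1,0,0,0,0],[-1,0,0,-0.15,0],[-1,0,0,-0.15,0],[-1,0,0,0,0],[-1,0,0,0,0]]]}}

```text
t: 23.1
eef_pos: [0.4757, -0.3484, 0.1571]
ee_rot: [3.141, -0.0, -1.642]
force: [0.8, 0.3, 1.0]
width: 0.0864
gripper_force: 0.0
```

```bash
python3 - <<'E'
from h import *
S=grab("scene");st=arm.get_state();p=np.array(st["eef_pos"]);print(p,st["width"])
for d in(.044,.052,.065):
  for z in(-.022,0): print(d,z,proj(S,p+np.array([.9975,-.07,0])*d+[0,0,z]))
L=cv2.cvtColor(S[0],cv2.COLOR_BGR2Lab).astype(int);b=L[...,2]-128
ch=lambda v:'#' if v>=12 else '+' if v>=9 else ':' if v>=7 else '.' if v>=4 else 'o' if v>=1 else '@'
for r in range(164,222,2): print(r,''.join(ch(b[r,c]) for c in range(85,170)))
E
```

```text
[ 0.476345   -0.34864667  0.1580188 ] 0.08702552479179687
0.044 -0.022 [133.00563582 206.34562854]
0.044 0 [130.38862922 199.40732337]
0.052 -0.022 [131.24220594 208.29502358]
0.052 0 [128.58783274 201.34811849]
0.065 -0.022 [128.33865279 211.50477531]
0.065 0 [125.62222002 204.54428572]
164 o...................@@@@@@@@@@@@oo@oooo@@@@@@@@........@@@@@@@@@@@@@.................
166 ..................@@@@@@@@@@@@@@@@@@@@@@@@@@@o:.....o@@@@@@@@@@@@@@@o................
168 .........o@@@@@@@@@@@@@@@@@@@@@@@@@@@@@@@@@..:.....@@@@@oo@@@@@@@@@@o................
170 .......@@@@@@@@@@@@@@@@@@@@@@@@@@@@@@@@@@.:.....o@@@@@o...@@@@@@@@@@@................
172 .....@@@@@@@@@@@@@@@@@@@@@@@@@@@@@@@@@@@..ooooo@@@@@o......@@@@@@@@o@o...............
174 .....@@@@@@@@@@@@@@@@@@@@@@@@@@@@@@@@@@@@@@@@@@@@@.........o@@@@@@@@@@o..............
176 ......@@@@@@@@@@@@@@@@@@@@@@@@@@@@@@@@@@@@@@@@@@@@..........@@@@@@@@@@o..............
178 ......o@@@@@@@@@@@@@@@@@@@@@@@@@@@@@@@@@@@@@@@@@@@o..........@@@@@@@@o...............
180 .......o.oo@@@oooo@@@@@@@@@@@@@@@@@@@@@@@@@@@@@@@@o...........oooooo.................
1
[... 1098 characters left out ...]
.....................................+:::....+++:+++:+:...............
208 ....................................................:::+++++++:+:+::+:...............
210 ......................................................:::::.:.:::+:::::..............
212 .......................................................::::::::::::+++:........@@@@@@
214 ........................................................:::::::::.oo..+........o@@@@@
216 .......................................................:++::::::::+:@@.:........o@@@@
218 .....................................................:#+...:::::::::::::........oo@@@
220 ...................................................:+#:.....::::::::::..:...::....oo@
```

Emit:
{"method": "apply_moves", "body": {"commands": [[[-1,0,0,-0.15,0],[-1,0,0,-0.1,0],[-1,0,0,-0.05,0],[-1,0,0,0,0],[-1,0,0,0,0],[1,0,0,0,0],[1,0,0,0,0],[1,0,0,0,0],[1,0,0,0,0],[1,0,0,0,0],[1,0,0,0,0],[1,0,0,0,0]]]}}

```text
t: 24.35
eef_pos: [0.4758, -0.3482, 0.0967]
ee_rot: [-3.141, -0.0, -1.642]
force: [-0.7, 0.4, -0.0]
width: 0.0371
gripper_force: 3.1
```

Contact on the levers at 37 mm. Continue squeezing.

Emit:
{"method": "apply_moves", "body": {"commands": [[[1,0,0,0,0],[1,0,0,0,0],[1,0,0,0,0],[1,0,0,0,0],[1,0,0,0,0],[1,0,0,0,0]]]}}

```text
t: 24.95
eef_pos: [0.4756, -0.3481, 0.0966]
ee_rot: [3.142, 0.0, -1.642]
force: [0.3, 0.1, -0.4]
width: 0.0151
gripper_force: 19.8
```

Emit:
{"method": "apply_moves", "body": {"commands": [[[1,0,0,0.02,0],[1,0,0,0.06,0],[1,0,0,0.1,0],[1,0,0,0.14,0],[1,0,0,0.14,0],[1,0,0,0.14,0],[1,0,0,0.08,0],[1,0,0,0.02,0],[1,0,0,0,0],[1,0,0,0,0]]]}}

```text
t: 25.95
eef_pos: [0.4751, -0.3478, 0.2358]
ee_rot: [3.14, 0.001, -1.642]
force: [0.7, -0.3, -1.4]
width: 0.0146
gripper_force: 19.8
```

```bash
python3 - <<'E'
from h import *
S=grab("scene");st=arm.get_state();p=np.array(st["eef_pos"]);print(p,st["width"],st["gripper_force"])
for z in(-.0545,-.0225,.0,.018): print(z,proj(S,p+[0,0,z]),proj(S,p+[.011,0,z]),proj(S,p+[-.011,0,z]))
L=cv2.cvtColor(S[0],cv2.COLOR_BGR2Lab).astype(int);b=L[...,2]-128
ch=lambda v:'#' if v>=12 else '+' if v>=9 else ':' if v>=7 else '.' if v>=4 else 'o' if v>=1 else '@'
for r in range(150,222,2): print(r,''.join(ch(b[r,c]) for c in range(95,190)))
E
```

```text
[ 0.47503518 -0.34783031  0.23550875] 0.014984911119513592 19.769511408376275
-0.0545 [137.92544742 181.41056158] [135.81000365 183.96090889] [140.01161345 178.89551106]
-0.0225 [134.19578504 170.76764485] [132.01130785 173.29285718] [136.34943253 168.27807102]
0.0 [131.48335579 163.02749154] [129.24800791 165.53255516] [133.68671221 160.55827945]
0.018 [129.25743035 156.67561922] [126.97991716 159.16297184] [131.50197758 154.22426988]
150 @@@@@@@@@@@@@@@@@@@@@@@@@@@@@@@@@@@@@@@@@@@....................................................
152 @@@@@@ooo@@@@@@@@@@@@@@@@@@@@@@@@@@@@@@@@@@o...................................................
154 @@@@@@@@@@@@o@@@@@@@@o@@@@@@@@@@@@@@@@@@@@@@o..................................................
156 @@@@@@@@@@oo@@@@@@@@@oo@@@@@@@@@@@@o:...oo@@@..................................................
158 @@oo@@o@@@@@@@@@@o@@@@.oo@@o@@@@@@@@:+:++:o@@o.................................................
160 .....oooooooo@@@@@@@@@o.o@@@@@@@@@@@o++::::o...................................................
162 ..................ooo....o@@@@@@@@@@@.::::::............
[... 2239 characters left out ...]

208 ............................................................................@@@@@@@@@@ooooooooo
210 ............................................................................@@@@@@@@@@@oooooooo
212 .....................................................................@@@@@oo@@@@@@@@@@@oooooooo
214 .....................................................................o@@@@@@@@@@@@@@@@@oooooooo
216 .............................................:+:+:.....................@@@@@@@@@@@@@@@@oooooooo
218 ...........................................:#+.:::..::................oo@@@@@@@@@@@@@@@@ooooooo
220 .........................................:+#:.................::.:::....o@@@@@@@@@@@@@@@ooooooo
```

```bash
python3 - <<'E'
from h import *
np.set_printoptions(precision=4,suppress=True)
S=grab("scene");T=grab("top")
def edge(C,cols,r0,r1,sgn):
    L=cv2.GaussianBlur(cv2.cvtColor(C[0],cv2.COLOR_BGR2Lab).astype(np.float32),(3,1),0)
    out=[]
    for c in cols:
        d=np.diff(L[r0:r1,c],axis=0); g=np.abs(d).sum(1) if sgn==0 else sgn*d[:,0]
        i=int(g.argmax()); w=g[max(i-1,0):i+2]; out.append((c,r0+i+.5+ (np.arange(-1,2)[:len(w)]*w).sum()/w.sum(),g[i]))
    return np.array(out)
e=edge(S,range(248,306,4),212,230,0)
print(e.round(1).tolist())
def fit(e):
    k=np.polyfit(e[:,0],e[:,1],1);r=e[:,1]-np.polyval(k,e[:,0]);g=abs(r)<1.0;k=np.polyfit(e[g,0],e[g,1],1);return k,g.sum()
k,n=fit(e);print("scene fit",k,n)
for c in(241,308): print(ray(S,(c,np.polyval(k,c)),.155))
# header ends along rows in scene
L=cv2.cvtColor(S[0],cv2.COLOR_BGR2Lab).astype(int)
for r in(222,226): print(r,[tuple(L[r,c]) for c in range(234,248)],"|",[tuple(L[r,c]) for c in range(300,314)])
L=cv2.cvtColor(T[0],cv2.COLOR_BGR2Lab).astype(int)
for c in range(334,402,6): print(c,[int(L[r,c,0]) for r in range(218,244)])
E
```

```text
[[248.0, 219.2, 26.5], [252.0, 219.3, 18.0], [256.0, 217.8, 26.8], [260.0, 218.2, 19.0], [264.0, 218.1, 24.2], [268.0, 218.5, 25.0], [272.0, 218.5, 31.8], [276.0, 218.8, 32.2], [280.0, 220.3, 28.2], [284.0, 218.8, 23.8], [288.0, 218.8, 20.5], [292.0, 219.4, 15.2], [296.0, 219.3, 19.5], [300.0, 219.3, 19.0], [304.0, 219.5, 23.0]]
scene fit [  0.0155 214.5582] 14
[ 0.5367 -0.0596  0.155 ]
[0.512  0.0966 0.155 ]
222 [(np.int64(146), np.int64(131), np.int64(130)), (np.int64(146), np.int64(130), np.int64(131)), (np.int64(146), np.int64(131), np.int64(130)), (np.int64(146), np.int64(131), np.int64(130)), (np.int64(146), np.int64(131), np.int64(130)), (np.int64(145), np.int64(131), np.int64(130)), (np.int64(158), np.int64(132), np.int64(130)), (np.int64(170), np.int64(132), np.int64(130)), (np.int64(170), np.int64(132), np.int64(130)), (np.int64(170), np.int64(133), np.int64(129)), (np.int64(169), np.int64(133), np.int64(129)), (np.int64(169), np.int64(132), np.int64(130)), (np.int64(169), np.int64(133), np.int64(129)), (np.int64(169), np.int64(132), np.int64(130))] | [(np.int64(169), np.in
[... 2875 characters left out ...]
 130, 129, 128, 127, 124, 107]
376 [222, 221, 222, 221, 220, 220, 219, 208, 190, 205, 249, 225, 129, 130, 128, 130, 129, 129, 128, 128, 128, 129, 128, 125, 110, 98]
382 [238, 243, 242, 237, 234, 229, 220, 200, 209, 249, 224, 128, 128, 129, 127, 128, 126, 128, 128, 126, 125, 126, 127, 109, 96, 95]
388 [127, 129, 130, 129, 129, 129, 128, 181, 247, 224, 127, 128, 126, 126, 126, 125, 125, 126, 126, 126, 126, 125, 107, 95, 95, 108]
394 [125, 129, 130, 122, 122, 125, 181, 246, 225, 131, 126, 125, 126, 125, 125, 126, 123, 121, 119, 121, 122, 121, 120, 120, 124, 124]
400 [125, 129, 128, 122, 122, 124, 177, 171, 134, 131, 131, 130, 125, 124, 122, 122, 123, 120, 120, 122, 122, 120, 117, 122, 123, 123]
```

```bash
python3 - <<'E'
from h import *
np.set_printoptions(precision=4,suppress=True)
T=grab("top");S=grab("scene")
pts=np.array([(334,236.5),(340,235.6),(346,234.65),(352,233.65),(358,232.65),(364,231.65),(370,230.75),(376,229.75),(382,228.75),(388,227.75),(394,226.75)])
W=np.array([ray(T,p,.155)[:2] for p in pts]);k=np.polyfit(W[:,1],W[:,0],1);print("x=",k,"yaw deg",-np.degrees(np.arctan(k[0])))
for y in(.017,):print("rear edge at y",y,np.polyval(k,y))
print("right end top",ray(T,(400.7,225),.155))
for c in((240.2,217.6),(307.6,219.7)): print("scene ends",ray(S,c,.155))
for c in((330,237.3),(329,237.3),(328,237.5)):print(c,ray(T,c,.155))
L=cv2.cvtColor(T[0],cv2.COLOR_BGR2Lab).astype(int)
for r in(235,236,237,238): print(r,[int(L[r,c,0]) for c in range(320,340)])
E
```

```text
x= [-0.1342  0.5238] yaw deg 7.642346485037677
rear edge at y 0.017 0.5214707439113536
right end top [ 0.534  -0.0646  0.155 ]
scene ends [ 0.5346 -0.0623  0.155 ]
scene ends [0.5135 0.096  0.155 ]
(330, 237.3) [0.5108 0.0952 0.155 ]
(329, 237.3) [0.5109 0.0975 0.155 ]
(328, 237.5) [0.5105 0.0997 0.155 ]
235 [125, 125, 105, 99, 100, 102, 124, 200, 252, 254, 254, 254, 254, 252, 247, 244, 242, 236, 227, 209]
236 [124, 124, 106, 97, 97, 100, 123, 181, 250, 251, 238, 227, 225, 208, 181, 173, 173, 158, 137, 132]
237 [122, 123, 105, 95, 98, 97, 119, 146, 249, 245, 186, 135, 129, 131, 130, 130, 131, 131, 129, 130]
238 [125, 125, 119, 103, 98, 99, 114, 127, 248, 237, 163, 130, 129, 130, 132, 130, 131, 132, 130, 129]
```

Emit:
{"method": "apply_moves", "body": {"commands": [[[1,0.012,0.09,0,0.0065],[1,0.0247,0.182,0,0.0065],[1,0.0247,0.182,0,0.0065],[1,0.0247,0.182,0,0.0065],[1,0.0247,0.182,0,0.0065],[1,0.0247,0.182,0,0.0065],[1,0.0247,0.182,0,0.0065],[1,0.0247,0.182,0,0.0065],[1,0.0247,0.182,0,0.0065],[1,0.0247,0.182,0,0.0065],[1,0.0124,0.092,0,0],[1,0,0,0,0]]]}}

```text
t: 27.4
eef_pos: [0.5252, 0.018, 0.2363]
ee_rot: [3.141, 0.0, -1.435]
force: [-0.0, -0.2, -1.6]
width: 0.0149
gripper_force: 19.8
```

```bash
cat > fin.py <<'E'
from h import *
np.set_printoptions(precision=4,suppress=True)
S=grab("scene");st=arm.get_state();p=np.array(st["eef_pos"]);print(p,st["ee_rot"],st["width"],st["gripper_force"],st["force"])
ex=np.array([.991,.132,0]);ey=np.array([-.132,.991,0])
print("pin ends",[proj(S,p+ey*u+[0,0,-.0225]) for u in(-.015,.015)])
print("jaw b bottom",[proj(S,p+ex*.012+ey*u+[0,0,-.0545]) for u in(-.015,.015)],"jaw a bottom",[proj(S,p-ex*.012+ey*u+[0,0,-.0545]) for u in(-.015,.015)])
print("header ends/mid",[proj(S,np.array([.5243,.0165,.155])+ey*u) for u in(-.08,0,.08)])
L=cv2.cvtColor(S[0],cv2.COLOR_BGR2Lab).astype(int);b=L[...,2]-128
ch=lambda v:'#' if v>=12 else '+' if v>=9 else ':' if v>=6 else '.' if v>=3 else 'o' if v>=0 else '@'
for r in range(180,236,1): print(r,''.join(ch(b[r,c]) for c in range(236,312)))
E
python3 fin.py
```

```text
[0.525  0.0168 0.2363] [ 3.1409 -0.0002 -1.4356] 0.01476844762998333 19.76973374490626 [-0.734  -0.5957 -1.1231]
pin ends [array([264.9945, 198.877 ]), array([278.1599, 199.2585])]
jaw b bottom [array([265.5146, 213.1744]), array([278.5111, 213.5747])] jaw a bottom [array([267.031 , 206.5961]), array([279.8123, 206.9789])]
header ends/mid [array([239.9675, 217.6354]), array([273.5783, 218.6932]), array([307.4794, 219.76  ])]
180 .....o@@@@@@@@@@@@@@@@@@@@@@@@@@@@@@@@@@@@@@@o.::....:...::.........:.......
181 ...:.ooooooooooooooo@@@@oo@@@@o@@@@@@o@@@@@ooo...:..................:.......
182 ...:.ooooooooooooooooooooooooooooooooooooooooo.......:......................
183 .....ooooooooooooooooooooooooooooooooooooooooo.................:............
184 ......oooooooooooooooooooooooooooooooooooooooo..::.......:...:........:.....
185 ...::..ooo@@@@ooooooooooooooooooooooooo@@ooooo.:::.:...:::.:...........:....
186 .......ooo@@@@oooooooooooooooooooooooo@@@@oooo...........:.....:.:.:...:.::.
187 ....:..ooo@@@@ooooooooooooooooooooooooo@@@ooooo.........::....:.:...:::..::.
188 ...:::.oooooooooooo
[... 3164 characters left out ...]
oooooooooooooooooooooooooooooooooooooooooooooooooooo
228 .:....oooooooooooooooooooooooooooooooooooooooooooooooooooooooooooooooooo...o
229 ..:...oooooooooooooooooooooooooooooooooooooooooooooooooooooooooooooooooo....
230 ......ooooooooooooooooooooooooooooooooooooooooooooooooooooooooooooooooooo..o
231 :..:.ooooooooooooooooooooooooooooooooooooooooooooooooooooooooooooooooooooo.o
232 .:::.@oooooooooooooooooooooooo..oooooooooooooooooooooooooooooooooooooooooo.o
233 :.:.o@oooooooooooooooooooooooooooooooooooooooooooooooooooooooooooooooooooo.o
234 .::.@@oooooooooooooooooooooooooooooooooooooooooooooooooooooooooooooooooooo.o
235 .::o@@@oooooooooooooooooooooooooooooooooooooooooooooooooooooooooooooooooooo.
```

Emit:
{"method": "apply_moves", "body": {"commands": [[[1,-0.003,0,-0.04,0],[1,0,0,-0.05,0],[1,0,0,-0.05,0],[1,0,0,-0.03,0],[1,0,0,-0.018,0],[1,0,0,0,0],[1,0,0,0,0],[1,0,0,0,0]]]}}

```text
t: 28.25
eef_pos: [0.5247, 0.0159, 0.1995]
ee_rot: [-3.141, 0.0, -1.438]
force: [0.7, 1.3, 0.8]
width: 0.0149
gripper_force: 19.8
```

```bash
python3 fin.py | grep -vE "^(18|19[0-5])"; python3 - <<'E'
from h import *
f=[];m=[]
for i in range(6): T=grab("top"); s=arm.get_state(); f.append(s["force"]);m.append(s["moment"])
print(np.mean(f,0).round(2),np.mean(m,0).round(3))
L=cv2.cvtColor(T[0],cv2.COLOR_BGR2Lab).astype(int);b=L[...,2]-128
for r in range(215,250,1): print(r,''.join('#' if b[r,c]>32 else '+' if b[r,c]>24 else 'W' if L[r,c,0]>200 else '.' if L[r,c,0]>90 else '@' for c in range(320,405)))
E
```

```text
[0.5246 0.0159 0.1995] [-3.1409  0.0001 -1.4377] 0.014882807872943968 19.769682741025463 [-0.8223  0.4845 -0.5233]
pin ends [array([266.1364, 211.329 ]), array([278.9782, 211.7214])]
jaw b bottom [array([266.6296, 225.1215]), array([279.3105, 225.5313])] jaw a bottom [array([268.0914, 218.506 ]), array([280.5675, 218.8986])]
header ends/mid [array([239.9675, 217.6354]), array([273.5783, 218.6932]), array([307.4794, 219.76  ])]
196 :::....oooooooooooooooo@o@oooo@@@@@@@@@@@@o@oo.:::..::......................
197 ::::::.ooooooooooooooooooooooooooooooooooooooo....:...:.....................
198 .::::..ooooooooooooooooooooooooooooooooooooooo.:.:.:...:.:..::..::..........
199 .:..:::.ooo@@@ooooooooooooooooooooooooooooooooo..........:..........::::....
200 :::::::.ooo@@@@oooooooooooooooooooooooo@@@oooo..:.::.:::..............:.....
201 :.::::::oooo@@@oooooooooooooooooooooooo@@@@oooo..::....:::::..:::...........
202 ::....:.oooooooooooooooooooooooooooooooo@@ooooo:..:...........:::.:::.::.::.
203 .....::..oooooooooooooooooooooooooooooooooooooo........:........::.......:::
204 ::.:.:...oooooooo
[... 5063 characters left out ...]
..............................@@@@@.......@@@@@@@@@@@@@@@.............
243 .@..@@@......................................@@@@@@@@@@@@@@@@@@@@@@@@@@@.............
244 .@...@@......................................@@@@@@@@@@@@@@@@@@@@@@@@@@@.............
245 ..@..@@...............................@@@....@@@@@@@@@@@@@@@@@@@@@@@@@@..............
246 ..@.@@@..........................@@@@@@@@@...@@@@@@@@@@@@@@@@@@@@@@@@@@.............+
247 ...@@@@@...................@@@@@@@@@@@@@@@...@@@@@@@@@@@@@@@@@@@@@@@@@@.............+
248 ....@@@@..............@@@@@@@@@@@@@@@@@@@@@..@@@@@@@@@@@@@@@@@@@@@@@@@@..............
249 ...@@@@@.........@@@@@@@@@@@@@@@@@@@@@@@@@@..@@@@@@@@@@@@@@@@@@@@@@@@@.............++
```

```bash
cat > av.py <<'E'
from h import *
f=[];m=[]
for i in range(16): grab("top"); s=arm.get_state(); f.append(s["force"]);m.append(s["moment"])
print(s["t"],s["eef_pos"].round(4),np.mean(f,0).round(2),(np.std(f,0)/4).round(2),np.mean(m,0).round(3),(np.std(m,0)/4).round(3))
E
python3 av.py
```

```text
29.4 [0.5244 0.0159 0.1991] [-0.09 -0.06 -0.39] [0.09 0.1  0.11] [0.007 0.109 0.01 ] [0.007 0.006 0.006]
```

Emit:
{"method": "apply_moves", "body": {"commands": [[[1,0,0,0.05,0],[1,0,0,0.07,0],[1,0,0,0.05,0],[1,0,0,0,0],[1,0,0,0,0],[1,0,0,0,0]]]}}

```text
t: 30.0
eef_pos: [0.524, 0.0158, 0.2325]
ee_rot: [3.141, 0.0, -1.438]
force: [0.8, 0.4, -0.3]
width: 0.0151
gripper_force: 19.8
```

```bash
python3 av.py
```

```text
30.8 [0.5244 0.0158 0.2331] [-0.23  0.05 -0.59] [0.1  0.17 0.13] [0.016 0.113 0.001] [0.007 0.005 0.004]
```

Emit:
{"method": "apply_moves", "body": {"commands": [[[1,0,0.003,-0.04,0],[1,0,0,-0.06,0],[1,0,0,-0.05,0],[1,0,0,-0.02,0],[1,0,0,0,0],[1,0,0,0,0],[1,0,0,0,0]]]}}

```text
t: 31.5
eef_pos: [0.5247, 0.0165, 0.1995]
ee_rot: [-3.141, 0.0, -1.438]
force: [-0.5, 0.3, 0.2]
width: 0.0149
gripper_force: 19.8
```

```bash
python3 av.py; python3 -c "
from station import arm
print(arm.job_done())"
```

```text
32.3 [0.5243 0.0164 0.199 ] [-0.09 -0.2  -0.41] [0.14 0.13 0.09] [0.016 0.11  0.01 ] [0.009 0.007 0.006]
the job is handed in; nothing more can be done
None
```

The job is handed in at 32 s: all four soaps are in the display box, the empty tray is flat on the counter and released, and the brass clip is held wide open over the middle of the header card's top edge, with no contact in the force readings; I saw no move of the spare clip or other goods but did not check each at the end.

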